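# Index the needle-cartridge carousel and lock it

## Task

Turn the needle-cartridge carousel clockwise, click by click, until its red post clicks home at the yellow pointer: let it come to rest in the click just before, then ease it over into the last one, and do not run past. Then push the blue lock button all the way down so that the carousel stays locked there. Handle carousel and button gently, and leave the things standing around them alone.

Things in the scene. Friction and masses are not known exactly. Their poses are not given: they have to be found in the camera images.
- carousel_axis (a point): On the vertical axis of the carousel, in its disc's upper face, 46 mm above the work surface. Does not turn with the disc: z up, -x points to the yellow pointer, +y to the lock button, -y to the detent. The fixed black base plate (250 x 290 x 20 mm) lies under it; place and yaw vary. Disc: aluminium, 197 mm across, 18 mm thick, rim with steel bumps to radius 106 mm.
- hub_top (a point): Top centre of the disc's hub, 32 mm across, 30 mm above the disc. It turns with the disc; its -x axis points to the red post. Around it at radius 34 mm six holders, 16 mm wide, with upright cartridges reach 30 mm above the disc. At radius 70 mm, 60 degrees apart, six round upright rubber-sleeved posts to push the disc by, 14 mm wide, 38 mm high above it: one red, five grey.
- red_post (a point): The top centre of the red post, 70 mm from the carousel's axis and 84 mm above the work surface. It turns with the disc.
- pointer (a point): The yellow pointer: an upright tab on the base plate just outside the rim of the disc, 13 mm thick (radially), 22 mm wide. This point is its top centre, 118 mm from the carousel's axis, 65 mm above the work surface.
- carousel (a joint): Turn of the disc, rad: 0 with the red post exactly in line with the pointer, growing clockwise seen from above. Starts at -3.05 to -1.7 sixths of a turn (1.047 rad each), in a click or between two. Clicks lie one sixth apart, but all up to 0.18 rad to one side of the pointer, differently each time: feel for them. Hard stops at -3.87 and +0.73. Apart from clicks it moves with 1 N at a post and stays.
- detent (a joint): How far the sprung detent roller (brass, in the low grey housing at the rim opposite the lock, 46 mm high) is pushed out, m: about 0.0015 dropped in a click, 0 between clicks, up to 0.007 on the bump before or after each click. Bump tops lie 0.11 rad from the click and begin at 0.23: a post must be pushed with about 7 N, falling away as the roller drops in. Near a bump's top the disc may hang.
- lock_top (a point): Top centre of the round blue lock button, 26 mm across, 12 mm thick, 94 mm from the carousel's axis on the +y side of point carousel_axis. Its top is 103 mm above the work surface when up, 92 mm when down. Below it the 30 mm wide arm of its grey bracket (top at 78 mm) reaches out, away from the axis.
- lock (a joint): Travel of the lock button, m: 0 up. It moves straight down against about 2.5 N of friction and stays where left; at 0.0105 its stiff rubber brake pad meets the disc (about 6 N per mm from there): then it is fully down, clamps the disc and rests at about 0.011; rigid end at 0.0135.
- ink_bottle_mid (a point): A closed ink bottle, 38 mm in diameter, 95 mm high, standing; this point is its centre, half-way up. A bystander.
- balm_jar_mid (a point): A closed balm jar, 60 mm in diameter, 45 mm high, standing; this point is its centre, half-way up. A bystander.
- tattoo_machine_mid (a point): A small tattoo machine lying flat, 140 x 24 x 22 mm along its x axis; this point is its middle, 10 mm up. A bystander.

How it is judged (in metres and radians):
On the way, in this order (a step that is already met when the one before it is completed fails the run):
1. the carousel has come to rest in the click just before the red post reaches the pointer, lock button still up (value of joint detent between 0.0007 and 0.003 m and value of joint carousel between -1.3072 and -0.787198 rad and velocity of joint carousel between -0.05 and 0.05 rad/s and value of joint lock below 0.003 m), for 0.2 s.
2. the red post rests in its click at the pointer, lock button still up (value of joint detent between 0.0007 and 0.003 m and value of joint carousel between -0.26 and 0.26 rad and velocity of joint carousel between -0.05 and 0.05 rad/s and value of joint lock below 0.003 m), for 0.2 s.
3. the lock button is fully down (value of joint detent between 0.0007 and 0.003 m and value of joint carousel between -0.26 and 0.26 rad and value of joint lock above 0.0095 m), for 0.1 s.
At the end, for the whole second after the job is handed in: The red post is at rest in its click at the pointer (disc within 0.26 rad of the pointer, detent roller dropped in: 0.7 to 3 mm) and the lock button is down with its pad on the disc (travel over 9.5 mm of 10.5 mm) and stays so (all of step 3 and velocity of joint carousel between -0.05 and 0.05 rad/s); the robot touches nothing.
It fails at once if the carousel is turned past the click at the pointer (more than 0.40 rad past the pointer) (value of joint carousel above 0.4 rad).
It fails at once if the carousel is pushed with more than 25 N (contact force between any of the fingers, the arm and carousel above 25 N).
It fails at once if the lock button is pushed with more than 25 N (contact force between any of the fingers, the arm and lock above 25 N).
It fails at once if the ink bottle, balm jar or tattoo machine is moved more than 15 mm or tipped (distance of any of ink_bottle_mid, balm_jar_mid, tattoo_machine_mid from where it was at the start of the episode above 0.015 m or angle between any of ink_bottle_mid, balm_jar_mid, tattoo_machine_mid's own z axis and vertical above 0.3 rad).
It also fails if it takes over 72 s, if anything falls off the work surface, if the arm or the gripper's body presses on something with over 40 N, if the wrist force passes 120 N, or if a joint passes its speed limit or range.

## Robot

A 6-joint arm with a two-finger parallel gripper is mounted at the origin on the work surface. World frame = base frame: x ahead of the robot, y to its left, z up, the work surface at z = 0. Lengths are in m, angles in degrees, forces in N, time in s.
With the tool pointing down it reaches from about 0.3 to 0.75 m from the base axis. Payload 8.5 kg.
Tool frame: the origin (TCP) lies between the finger pads; the fingertips stand 17 mm ahead of it and the grasp point (between the pads) lies 2 mm behind it; z points along the fingers, y is the direction in which the jaws open and shut (so a half turn about z gives the same grasp; the last joint's range is limited). The gripper opens to 85 mm and grips with 20 to 120 N. Pads are 22 mm wide; open, the fingers measure 114 mm over their backs; the gripper's body (76 mm by 85 mm) begins 54 mm behind the grasp point. The pads swing forward as they close: fully open they stand 13 mm farther back than shut.
Start: joints at [-77.309, 21.807, 74.336, -0, 83.858, -12.336], TCP at [0.233, -0.498, 0.248] pointing down, gripper open.
Joint ranges: [-178.18, 178.18], [-50.72, 133.34], [12.68, 142.11], [-81.47, 261.47], [9.98, 163.14], [-165.26, 165.26]. Speed limits (degrees/s): [136.94, 136.94, 180, 180, 180, 180].

## Interface

Orientations are given as a 3x3 rotation matrix whose columns are the frame's x, y, z axes.
In Python, from rig import readout, eyes, env gives the robot as it stands.
- The arm moves only by the tool arm_command, never from a script. Its argument "rows" is text: rows parted by semicolons, each of 7 numbers parted by spaces: the closure, from 0 (fully open) to 1 (shut), then the shift along the tool's x, y, z in mm, then the turn, a rotation vector about the tool's x, y, z in degrees. In form: grip dx dy dz rx ry rz; .... A call has 1 to 5 rows; each row shifts and turns the commanded pose from where the row before left it, along the tool's axes as they then stand; what a row does not reach is not made up. A row lasts 1/12 s, in which the tool goes at most 41.7 mm and 7.16 degrees, less where a joint would pass 70% of its speed; a pose out of reach is approached as far as the arm can. A call with a gripper value outside its range is refused whole. The fingers move at their own pace and stop on an object; "squeeze" is the grip in N (left out, the last holds). Time passes only in rows, so rows that do not move let the fingers close. It gives the time, the measured TCP pose, the force and the opening at its end, in the units of the state.
- readout.observe(): the state, without advancing time (a new reading comes with each control period).
- eyes.get_image(name): name is "scene" or "top" or "wrist"; returns the picture (480x640x3 uint8, red, green, blue); there is no depth.
- eyes.camera_model(name): a dict with "mtx" (3x3 intrinsics, pixels), "view" (4x4, takes a point from world to camera coordinates). Camera axes: x right, y up, looking along -z (the intrinsics and any distortion apply to the point x, -y, -z); pixel columns grow to the right and rows downward; lengths in m; the calibration is good to about 2 mm. A picture is of the moment at which its call begins: read the wrist's pose just before it. camera_model takes no time and is no camera call; for the wrist camera it gives the pose at the moment of the call.
- env.close_job(): hands the job in, once; it reports no verdict.
The state is a dict: "time_s": time; "q": joint angles; "qvel": joint speeds; "joint_efforts": joint torques, N m; "position": TCP position; "tool_rot": TCP orientation; "ft_force": force on the tool from outside, world axes, zero at the start; "wrist_torque": the same for the moment, N m; "grip_width": finger opening in m.
Only numpy, scipy, OpenCV 4.12 (cv2) and the standard library are available. Lean on these libraries where they do the work, as an engineer would, in place of code of your own. Each camera call takes 0.05 s, during which the arm holds its last target. There are 200 camera calls.

## Working session

There is one attempt and no reset: what is moved stays moved. The work goes in short steps, Python scripts to look and compute and a tool call to move; the robot and the scene stay as the last step left them, time stands still between calls to the robot, and variables do not carry over. Pictures are saved under pics/ and viewed, about 8 in all and at most 12, crops included, and the job is handed in when it is done.

Besides the shell and the picture viewer there is one more tool, called after "Request:" in YAML: its name, and indented under it one key for each argument. arm_command: Moves the arm, as the interface text tells. Its arguments: {"type":"object","properties":{"rows":{"type":"string"},"squeeze":{"type":"number"}},"required":["rows"]}

```bash
mkdir -p pics; ls; cat > h.py <<'E'
import numpy as np, cv2
from rig import readout, eyes, env
def ray(cam,u,v,m=None):
    m=m or eyes.camera_model(cam); K=np.array(m['mtx']); V=np.array(m['view'])
    p=np.linalg.inv(K)@[u,v,1]; d=V[:3,:3].T@np.array([p[0],-p[1],-p[2]]); o=-V[:3,:3].T@V[:3,3]
    return o,d
def onz(cam,u,v,z,m=None):
    o,d=ray(cam,u,v,m); return o+d*(z-o[2])/d[2]
def proj(cam,P,m=None):
    m=m or eyes.camera_model(cam); K=np.array(m['mtx']); V=np.array(m['view'])
    c=V[:3,:3]@P+V[:3,3]; q=K@np.array([c[0],-c[1],-c[2]]); return q[:2]/q[2]
def snap(cam,name):
    im=eyes.get_image(cam); cv2.imwrite(f'pics/{name}.png',im[:,:,::-1]); return im
E
python3 - <<'E'
from h import *
for c in('top','scene'): snap(c,c+'0'); print(c,eyes.camera_model(c))
print(readout.observe())
E
```

```text
pics
top {'mtx': array([[522.85163223,   0.        , 332.20733252],
       [  0.        , 522.85163223, 237.13842395],
       [  0.        ,   0.        ,   1.        ]]), 'view': array([[-4.88717286e-02, -9.98804828e-01,  6.84970068e-04,
         3.63228821e-03],
       [ 9.71450047e-01, -4.73738306e-02,  2.32466183e-01,
        -6.18028989e-01],
       [-2.32155896e-01,  1.20264384e-02,  9.72604238e-01,
        -8.70469946e-01],
       [ 0.00000000e+00,  0.00000000e+00,  0.00000000e+00,
         1.00000000e+00]])}
scene {'mtx': array([[473.09545489,   0.        , 317.79415141],
       [  0.        , 473.09545489, 233.95618516],
       [  0.        ,   0.        ,   1.        ]]), 'view': array([[ 0.72914328,  0.68429193,  0.0097278 , -0.41650236],
       [-0.48482222,  0.50646284,  0.71305175,  0.21820867],
       [ 0.4830088 , -0.52463314,  0.70104391, -1.08721837],
       [ 0.        ,  0.        ,  0.        ,  1.        ]])}
{'time_s': 0.1, 'q': array([-7.73080627e+01,  2.18394507e+01,  7.43790688e+01,  3.76532053e-04,
        8.38576567e+01, -1.23363444e+01]), 'qvel': array([ 0.06548294, -0.08612041, -0.15795428, -0.01503435, -0.12433498,
        0.02111327]), 'joint_efforts': array([ 4.45012789e-03, -4.49225056e+01, -2.31655025e+01, -1.54852469e-04,
        3.69112080e-03, -2.92635343e-05]), 'position': array([ 0.23262825, -0.49812505,  0.24775965]), 'tool_rot': array([[ 9.06099409e-01,  4.23064746e-01, -2.85734231e-04],
       [ 4.23064743e-01, -9.06098525e-01,  1.29847454e-03],
       [ 2.90435438e-04, -1.29743110e-03, -9.99999116e-01]]), 'ft_force': array([-0.19746473,  0.20459225,  0.66767135]), 'wrist_torque': array([-0.02883957,  0.03419474, -0.0093159 ]), 'grip_width': 0.08477286183687102}
```

View pics/top0.png

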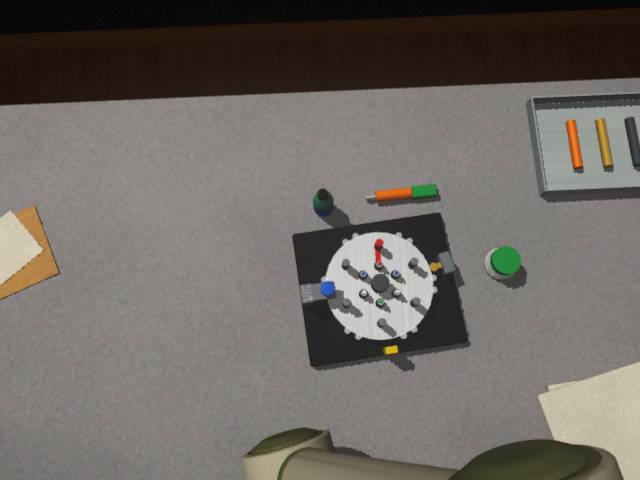

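View pics/scene0.png

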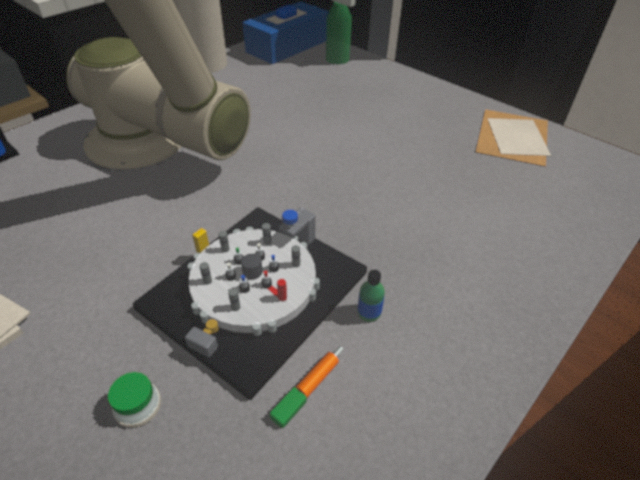

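The top view shows the disc at about (380,285), the red post at (379,243), the pointer at (391,350), the lock at (328,288) and the detent at (445,262). The bottle (323,203), machine (400,193) and jar (505,262) are all on the far or right side. Next I'll measure their positions.

```bash
cat >> h.py <<'E'
def blob(im,cond,box):
    h=cv2.cvtColor(im,cv2.COLOR_RGB2HSV).astype(int); m=cond(h[...,0],h[...,1],h[...,2]).astype(np.uint8)
    k=np.zeros_like(m); x0,y0,x1,y1=box; k[y0:y1,x0:x1]=1
    n,l,s,c=cv2.connectedComponentsWithStats(m*k); i=1+np.argmax(s[1:,4]); return c[i],s[i],(l==i).astype(np.uint8)
red=lambda h,s,v:((h<6)|(h>174))&(s>140)&(v>70)
yel=lambda h,s,v:(h>20)&(h<32)&(s>150)&(v>120)
blu=lambda h,s,v:(h>105)&(h<125)&(s>150)&(v>80)
wht=lambda h,s,v:(s<30)&(v>165)
def tri(a,b):
    (o1,d1),(o2,d2)=a,b; A=np.c_[d1,-d2]; t=np.linalg.lstsq(A,o2-o1,rcond=None)[0]
    p,q=o1+t[0]*d1,o2+t[1]*d2; return (p+q)/2,np.linalg.norm(p-q)
E
python3 - <<'E'
from h import *
T=cv2.imread('pics/top0.png')[:,:,::-1].copy(); S=cv2.imread('pics/scene0.png')[:,:,::-1].copy()
c,s,m=blob(T,wht,(300,215,460,360)); print('disc',c,s)
k=cv2.morphologyEx(m,cv2.MORPH_OPEN,np.ones((9,9),np.uint8))
cn=max(cv2.findContours(k,0,1)[0],key=cv2.contourArea)[:,0]
P=np.array([onz('top',u,v,.046)[:2] for u,v in cv2.convexHull(cn)[:,0]])
A=np.c_[2*P,np.ones(len(P))]; x=np.linalg.lstsq(A,(P**2).sum(1),rcond=None)[0]; print('centre',x[:2],'r',np.sqrt(x[2]+x[:2]@x[:2]))
for n,f,zt,bt,bs in(('ptr',yel,.065,(370,335,405,360),(185,220,215,260)),('lock',blu,.103,(315,275,340,300),(275,203,305,225)),('red',red,.084,(365,235,390,262),(270,275,290,302))):
    a,sa,_=blob(T,f,bt); b,sb,_=blob(S,f,bs); print(n,a,sa,b,sb,'topz',onz('top',*a,zt),'scenez',onz('scene',*b,zt),'tri',tri(ray('top',*a),ray('scene',*b)))
big=lambda I,b,f:cv2.resize(I[b[1]:b[3],b[0]:b[2]],None,fx=f,fy=f,interpolation=cv2.INTER_CUBIC)
cv2.imwrite('pics/z.png',np.hstack([big(T,(285,205,475,375),2.1),cv2.resize(big(S,(130,200,370,380),1.66),(398,357))])[:,:,::-1])
E
```

```text
disc [380.1723106  284.70263034] [ 322  233  114  107 6349]
centre [ 0.5669324  -0.06782737] r 0.054808911698835255
ptr [390.92079208 349.3960396 ] [384 345  14  10 101] [200.96296296 238.29100529] [193 229  15  22 189] topz [ 0.41485277 -0.1183642   0.065     ] scenez [ 0.42843792 -0.12613496  0.065     ] tri (array([ 0.41530919, -0.11958018,  0.05110829]), np.float64(0.000785397972325208))
lock [327.21568627 288.17647059] [321 282  13  14 153] [289.87037037 215.17592593] [283 211  14  10 108] topz [ 0.52131799 -0.01327983  0.103     ] scenez [ 0.52349481 -0.01564139  0.103     ] tri (array([ 0.52152008, -0.01347243,  0.10039097]), np.float64(0.0005063766718773693))
red [378.46 242.82] [375 239   8   8  50] [282.13846154 286.41538462] [278 280   8  19  65] topz [ 0.60042734 -0.10800562  0.084     ] scenez [ 0.60804472 -0.1147144   0.084     ] tri (array([ 0.60232614, -0.10928841,  0.07442745]), np.float64(0.0007638631359833971))
```

View pics/z.png

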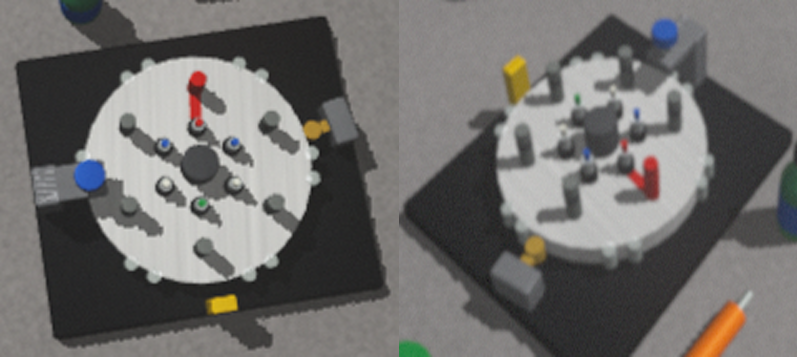

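Request:
arm_command:
  rows: "0.6 33 -13 0 0 0 0;0.6 33 -13 0 0 0 0;0.6 33 -13 0 0 0 0;0.6 33 -13 0 0 0 0;0.6 33 -13 0 0 0 0"
  squeeze: 40

```text
time_s: 0.52
position: [0.3555, -0.3682, 0.2481]
tool_rot: [[0.906, 0.423, -0.0], [0.423, -0.906, 0.001], [-0.0, -0.001, -1.0]]
ft_force: [0.2, -1.5, -0.2]
grip_width: 0.0339
```

Request:
arm_command:
  rows: "0.6 33 -13 0 0 0 0;0.6 33 -13 0 0 0 0;0.6 33 -13 0 0 0 0;0.6 33 -13 0 0 0 0;0.6 33 -13 0 0 0 0"

```text
time_s: 0.93
position: [0.4776, -0.2393, 0.2481]
tool_rot: [[0.906, 0.423, -0.0], [0.423, -0.906, 0.0], [-0.0, -0.001, -1.0]]
ft_force: [-0.2, -0.1, 0.5]
grip_width: 0.034
```

Request:
arm_command:
  rows: "0.6 33 -13 0 0 0 0;0.6 33 -13 0 0 0 0;0.6 33 -13 0 0 0 0;0.6 33 -13 0 0 0 0;0.6 33 -13 0 0 0 0"

```text
time_s: 1.35
position: [0.5996, -0.1106, 0.248]
tool_rot: [[0.906, 0.423, -0.001], [0.423, -0.906, 0.0], [-0.001, -0.001, -1.0]]
ft_force: [-0.4, -0.7, -0.5]
grip_width: 0.0343
```

Request:
arm_command:
  rows: "0.6 0 0 0 0 0 -7;0.6 0 0 0 0 0 -7;0.6 0 0 0 0 0 -7;0.6 0 0 0 0 0 -7;0.6 0 0 0 0 0 -7"

```text
time_s: 1.77
position: [0.5986, -0.1121, 0.2478]
tool_rot: [[0.494, 0.869, -0.001], [0.869, -0.494, 0.0], [-0.0, -0.001, -1.0]]
ft_force: [1.0, 0.2, 0.2]
grip_width: 0.034
```

Request:
arm_command:
  rows: "0.6 0 0 0 0 0 -7;0.6 0 0 0 0 0 -7;0.6 0 0 0 0 0 -7;0.6 0 0 0 0 0 -7;0.6 0 0 0 0 0 -7"

```text
time_s: 2.18
position: [0.5985, -0.1122, 0.2479]
tool_rot: [[-0.094, 0.996, -0.001], [0.996, 0.094, 0.0], [0.0, -0.001, -1.0]]
ft_force: [0.3, 0.8, 0.4]
grip_width: 0.0343
```

Request:
arm_command:
  rows: "0.6 0 0 0 0 0 -7;0.6 0 0 0 0 0 -7;0.6 0 0 0 0 0 -7;0.6 0 0 0 0 0 -7;0.6 0 0 0 0 0 -7"

```text
time_s: 2.6
position: [0.5985, -0.1122, 0.2479]
tool_rot: [[-0.648, 0.762, -0.001], [0.762, 0.648, 0.0], [0.001, -0.0, -1.0]]
ft_force: [-0.2, -1.0, -0.5]
grip_width: 0.0342
```

Request:
arm_command:
  rows: "0.6 0 0 0 0 0 -7;0.6 0 0 0 0 0 -7;0.6 0 0 0 0 0 -7;0.6 0 0 0 0 0 -7;0.6 0 0 0 0 0 -7"

```text
time_s: 3.02
position: [0.5986, -0.1122, 0.2479]
tool_rot: [[-0.968, 0.253, -0.001], [0.253, 0.968, 0.0], [0.001, 0.0, -1.0]]
ft_force: [0.0, -0.1, 0.0]
grip_width: 0.0338
```

Request:
arm_command:
  rows: "0.6 0 0 0 0 0 -7;0.6 0 0 0 0 0 -6.6;0.6 0 0 0 0 0 0;0.6 0 0 0 0 0 0"

```text
time_s: 3.35
position: [0.5986, -0.1122, 0.248]
tool_rot: [[-1.0, 0.027, -0.001], [0.027, 1.0, 0.0], [0.001, 0.0, -1.0]]
ft_force: [0.4, 0.6, 0.1]
grip_width: 0.0342
```

```bash
python3 - <<'E'
from h import *
o=readout.observe(); m=eyes.camera_model('wrist'); im=snap('wrist','w0'); print(o['position'],o['q'])
R,s,_=blob(im,red,(0,0,640,480)); print(R,s,'red@.084',onz('wrist',*R,.084,m))
for n,f in(('ptr',yel),('lock',blu)):
    try:
        c,s,_=blob(im,f,(0,0,640,480)); print(n,c,s,onz('wrist',*c,.065 if n=='ptr' else .103,m))
    except Exception as e: print(n,e)
print('proj C,red',proj('wrist',np.array([.532,-.1067,.076]),m),proj('wrist',np.array([.601,-.108,.084]),m))
E
```

```text
[ 0.59860034 -0.11219157  0.24800736] [-2.17398693e+01  2.78793379e+01  6.43145949e+01  1.32281200e-03
  8.78474715e+01 -1.10167667e+02]
[323.15228426 198.52791878] [318 188  11  24 197] red@.084 [ 0.57862972 -0.10761131  0.084     ]
ptr [207.75124378 175.84577114] [196 167  24  18 201] [ 0.55966346 -0.20475052  0.065     ]
lock [454.0408805  121.41509434] [437 104  35  36 954] [ 0.52270976 -0.01297184  0.103     ]
proj C,red [322.7324496  138.64491297] [323.35445363 225.44282016]
```

View pics/w0.png

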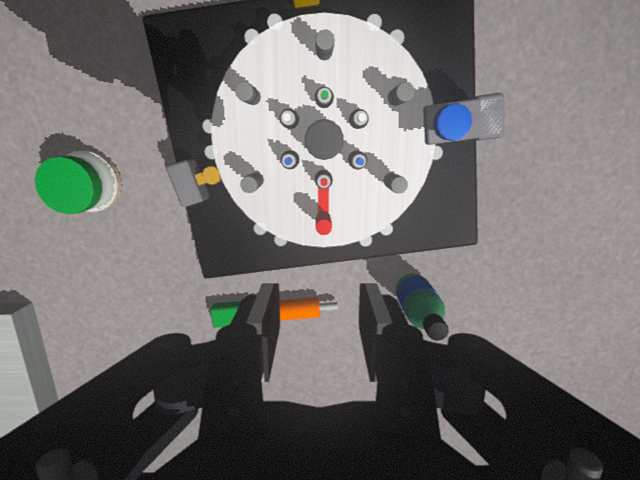

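The wrist view puts the red post top at (323,227) and the hub at (324,139). The model predicts (323,225) and (323,139), so the pose checks out. Lowering the open fingers around the red post.

Request:
arm_command:
  rows: "0.6 -2.1 4.1 20 0 0 0;0.6 0 0 30 0 0 0;0.6 0 0 30 0 0 0;0.6 0 0 30 0 0 0;0.6 0 0 25 0 0 0"

```text
time_s: 3.82
position: [0.6003, -0.1079, 0.1113]
tool_rot: [[-1.0, 0.027, -0.001], [0.027, 1.0, 0.001], [0.001, 0.001, -1.0]]
ft_force: [1.4, 0.0, -0.3]
grip_width: 0.0338
```

Request:
arm_command:
  rows: "0.6 0 0 10 0 0 0;0.6 0 0 10 0 0 0;0.6 0 0 10 0 0 0;0.6 0 0 10 0 0 0;0.6 0 0 0 0 0 0"

```text
time_s: 4.23
position: [0.6005, -0.1081, 0.0721]
tool_rot: [[-1.0, 0.024, -0.002], [0.024, 1.0, 0.001], [0.002, 0.001, -1.0]]
ft_force: [0.7, -0.3, -0.5]
grip_width: 0.0341
```

Request:
arm_command:
  rows: "0.7 0 0 0 0 0 0;0.75 0 0 0 0 0 0;0.75 0 0 0 0 0 0;0.75 0 0 0 0 0 0"

```text
time_s: 4.57
position: [0.6012, -0.1083, 0.074]
tool_rot: [[-1.0, 0.024, 0.001], [0.024, 1.0, -0.0], [-0.001, -0.0, -1.0]]
ft_force: [-0.0, 0.4, -0.4]
grip_width: 0.0216
```

Request:
arm_command:
  rows: "0.75 0.1 -3.65 0 0 0 3;0.75 0.1 -3.65 0 0 0 3;0.75 0.1 -3.65 0 0 0 3;0.75 0.1 -3.65 0 0 0 3;0.75 0.1 -3.65 0 0 0 3"

```text
time_s: 4.98
position: [0.5982, -0.1262, 0.0738]
tool_rot: [[-0.959, 0.284, 0.001], [0.284, 0.959, 0.0], [-0.001, 0.0, -1.0]]
ft_force: [0.6, 1.7, 0.2]
grip_width: 0.0215
```

Request:
arm_command:
  rows: "0.75 0.1 -3.65 0 0 0 3;0.75 0.1 -3.65 0 0 0 3;0.75 0.1 -3.65 0 0 0 3;0.75 0.1 -3.65 0 0 0 3;0.75 0.1 -3.65 0 0 0 3"

```text
time_s: 5.4
position: [0.5908, -0.1428, 0.0738]
tool_rot: [[-0.852, 0.523, 0.001], [0.523, 0.852, 0.0], [-0.001, 0.0, -1.0]]
ft_force: [-0.5, 1.6, 1.4]
grip_width: 0.0212
```

Request:
arm_command:
  rows: "0.75 0.1 -2.44 0 0 0 2;0.75 0 -2.44 0 0 0 2;0.75 0.1 -2.44 0 0 0 2;0.75 0 -2.44 0 0 0 2;0.75 0 -2.44 0 0 0 2"

```text
time_s: 5.82
position: [0.5838, -0.1523, 0.0738]
tool_rot: [[-0.749, 0.662, 0.001], [0.662, 0.749, 0.0], [-0.001, 0.001, -1.0]]
ft_force: [0.2, 1.0, 0.9]
grip_width: 0.0214
```

Request:
arm_command:
  rows: "0.75 0.1 -1.22 0 0 0 1;0.75 0 -1.22 0 0 0 1;0.75 0 -1.22 0 0 0 1;0.75 0 -1.22 0 0 0 1;0.75 0 0 0 0 0 0"

```text
time_s: 6.23
position: [0.5799, -0.1564, 0.0734]
tool_rot: [[-0.702, 0.713, -0.0], [0.713, 0.702, -0.0], [-0.0, -0.0, -1.0]]
ft_force: [0.6, -0.4, 0.2]
grip_width: 0.0214
```

Request:
arm_command:
  rows: "0.75 0.1 -1.22 0 0 0 1;0.75 0 -1.22 0 0 0 1;0.75 0 -1.22 0 0 0 1;0.75 0 0 0 0 0 0"

```text
time_s: 6.57
position: [0.5777, -0.1581, 0.0733]
tool_rot: [[-0.663, 0.749, 0.001], [0.749, 0.663, 0.001], [-0.0, 0.002, -1.0]]
ft_force: [3.2, 3.3, -0.9]
grip_width: 0.0215
```

Request:
arm_command:
  rows: "0.75 0 -1.22 0 0 0 1;0.75 0 -1.22 0 0 0 1;0.75 0 0 0 0 0 0"

```text
time_s: 6.82
position: [0.5757, -0.1598, 0.0733]
tool_rot: [[-0.637, 0.771, 0.001], [0.771, 0.637, 0.001], [0.0, 0.001, -1.0]]
ft_force: [2.8, 4.0, -0.4]
grip_width: 0.0213
```

Request:
arm_command:
  rows: "0.75 0 -1.22 0 0 0 1;0.75 0 -1.22 0 0 0 1;0.75 0 0 0 0 0 0"

```text
time_s: 7.07
position: [0.5733, -0.1619, 0.0733]
tool_rot: [[-0.609, 0.793, -0.0], [0.793, 0.609, -0.0], [0.0, -0.0, -1.0]]
ft_force: [1.1, 2.8, -0.3]
grip_width: 0.0212
```

Request:
arm_command:
  rows: "0.75 0 -1.22 0 0 0 1;0.75 0 -1.22 0 0 0 1;0.75 0 0 0 0 0 0"

```text
time_s: 7.32
position: [0.5713, -0.1637, 0.0733]
tool_rot: [[-0.581, 0.814, -0.001], [0.814, 0.581, -0.0], [-0.0, -0.001, -1.0]]
ft_force: [-0.5, -0.4, -0.3]
grip_width: 0.0213
```

Request:
arm_command:
  rows: "0.75 0 -1.22 0 0 0 1;0.75 0 -1.22 0 0 0 1;0.75 0 0 0 0 0 0"

```text
time_s: 7.57
position: [0.5695, -0.1649, 0.0733]
tool_rot: [[-0.552, 0.834, -0.0], [0.834, 0.552, -0.0], [-0.0, -0.0, -1.0]]
ft_force: [0.4, -0.3, -0.6]
grip_width: 0.0211
```

```bash
python3 - <<'E'
from h import *
o=readout.observe(); m=eyes.camera_model('wrist'); im=snap('wrist','w1'); print(o['position'],o['ft_force'])
C=np.array([.532,-.107])
T=snap('top','t1'); S=snap('scene','s1')
b,s,_=blob(S,red,(180,220,320,330)); print('scene red',b,s)
b,s,_=blob(T,red,(322,233,436,340)); print('top red',b,s)
V=np.hstack([im[::2,::2],cv2.resize(T[205:375,285:475],(268,240)),cv2.resize(S[200:380,130:370],(212,240))])
cv2.imwrite('pics/v1.png',V[:,:,::-1])
print(proj('wrist',np.array([*C,.076]),m))
E
```

```text
[ 0.56946701 -0.16489568  0.07330098] [ 0.40309283 -0.3450341  -0.64768087]
scene red [236.17142857 299.02142857] [231 290  12  21 140]Traceback (most recent call last):
  File "<stdin>", line 6, in <module>
  File "h.py", line 17, in blob
    n,l,s,c=cv2.connectedComponentsWithStats(m*k); i=1+np.argmax(s[1:,4]); return c[i],s[i],(l==i).astype(np.uint8)
                                                       ~~~~~~~~~^^^^^^^^^
    return _wrapfunc(a, 'argmax', axis=axis, out=out, **kwds)
    return bound(*args, **kwds)
ValueError: attempt to get argmax of an empty sequence
```

```bash
python3 - <<'E'
from h import *
im=cv2.imread('pics/w1.png'); S=cv2.imread('pics/s1.png')
cv2.imwrite('pics/v1.png',np.hstack([cv2.resize(im,(400,300)),cv2.resize(S[200:380,130:370],(400,300))]))
E
```

```text
(no output)
```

View pics/v1.png

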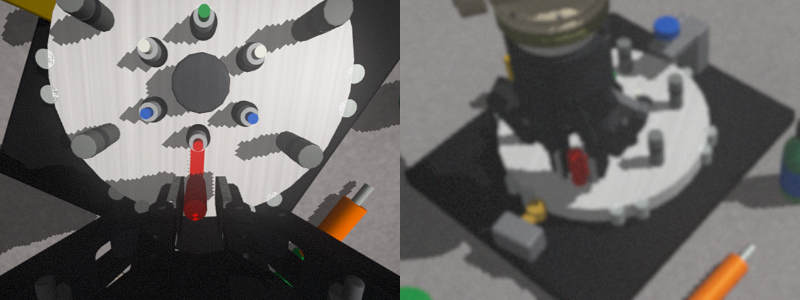

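The wrist view shows the red post between the fingers, the hub at half-scale (200,82), the green tip at (204,11) and the blue tips at (149,113) and (252,118). I can get the disc angle from those tips.

```bash
cat >> h.py <<'E'
grn=lambda h,s,v:(h>55)&(h<80)&(s>100)&(v>60)
def ang(im,m,hint=None):
    # disc: world angle of red post from cartridge tips (z~.076) around the hub
    h=cv2.cvtColor(im,cv2.COLOR_RGB2HSV).astype(int); out=[]
    C=np.array([.532,-.107])
    for n,f in(('g',grn),('b',blu)):
        M=f(h[...,0],h[...,1],h[...,2]).astype(np.uint8); k,l,s,c=cv2.connectedComponentsWithStats(M)
        for i in range(1,k):
            if s[i,4]<25: continue
            p=onz('wrist',*c[i],.076,m)[:2]; r=np.linalg.norm(p-C)
            if .028<r<.040: out.append((n,p))
    g=[p for n,p in out if n=='g']; b=[p for n,p in out if n=='b']
    print('tips',[(n,p.round(4)) for n,p in out])
    if len(g)==1 and len(b)==2:
        d=(b[0]+b[1])/2-g[0]; print('red world deg',np.degrees(np.arctan2(d[1],d[0])),'len',np.linalg.norm(d))
        print('hub est',g[0]+d*2/3)
def look(n):
    o=readout.observe(); m=eyes.camera_model('wrist'); im=snap('wrist',n); p=o['position']; print(o['time_s'],p,o['ft_force'],'tool',np.degrees(np.arctan2(p[1]+.107,p[0]-.532)),np.linalg.norm(p[:2]-[.532,-.107])); ang(im,m)
E
python3 - <<'E'
from h import *
ang(cv2.imread('pics/w1.png')[:,:,::-1].copy(),eyes.camera_model('wrist'))
o=readout.observe();p=o['position'];print(np.degrees(np.arctan2(p[1]+.107,p[0]-.532)))
m=eyes.camera_model('wrist'); print(onz('wrist',200*1.6,82*1.6,.076,m), onz('wrist',195*1.6,216*1.6,.084,m))
E
```

```text
tips [('g', array([ 0.5154, -0.0767])), ('b', array([ 0.5164, -0.1349])), ('b', array([ 0.5664, -0.105 ]))]
red world deg -58.958357332973705 len 0.05048233282411958
hub est [ 0.53271062 -0.10554174]
-56.839745137635774
[ 0.5319904  -0.10509613  0.076     ] [ 0.57062392 -0.16838641  0.084     ]
```

Request:
arm_command:
  rows: "0.75 0 -2.44 0 0 0 2;0.75 0 -2.44 0 0 0 2;0.75 0.1 -2.44 0 0 0 2;0.75 0 -2.44 0 0 0 2;0.75 0.1 -2.44 0 0 0 2"

```text
time_s: 8.13
position: [0.5591, -0.1704, 0.0734]
tool_rot: [[-0.399, 0.917, 0.001], [0.917, 0.399, 0.0], [-0.0, 0.001, -1.0]]
ft_force: [0.6, -0.1, 0.2]
grip_width: 0.0214
```

Request:
arm_command:
  rows: "0.75 0 -2.44 0 0 0 2;0.75 0 -2.44 0 0 0 2;0.75 0.1 -2.44 0 0 0 2;0.75 0 -2.44 0 0 0 2;0.75 0.1 -2.44 0 0 0 2"

```text
time_s: 8.55
position: [0.5475, -0.1743, 0.0733]
tool_rot: [[-0.234, 0.972, 0.0], [0.972, 0.234, 0.0], [0.0, 0.0, -1.0]]
ft_force: [1.2, 0.5, -0.3]
grip_width: 0.0211
```

Request:
arm_command:
  rows: "0.75 0.1 -3.65 0 0 0 3;0.75 0.1 -3.65 0 0 0 3;0.75 0.1 -3.65 0 0 0 3;0.75 0.1 -3.65 0 0 0 3;0.75 0.1 -3.65 0 0 0 3"

```text
time_s: 8.97
position: [0.5294, -0.1762, 0.0734]
tool_rot: [[0.026, 1.0, 0.001], [1.0, -0.026, 0.0], [0.0, 0.001, -1.0]]
ft_force: [0.3, 0.7, 0.3]
grip_width: 0.0212
```

Request:
arm_command:
  rows: "0.75 0.1 -2.44 0 0 0 2;0.75 0 -2.44 0 0 0 2;0.75 0 0 0 0 0 0"

```text
time_s: 9.22
position: [0.525, -0.1759, 0.0734]
tool_rot: [[0.095, 0.995, 0.002], [0.995, -0.095, -0.0], [0.0, 0.002, -1.0]]
ft_force: [3.7, 0.9, -1.9]
grip_width: 0.021
```

```bash
python3 -c "
from h import *
look('w2')"
```

```text
9.2167 [ 0.52498302 -0.17590703  0.0734336 ] [ 3.71624563  0.90531048 -1.92080073] tool -95.81453726019701 0.06926338530460574
tips [('g', array([ 0.5339, -0.0721])), ('b', array([ 0.561 , -0.1237])), ('b', array([ 0.5029, -0.1213]))]
red world deg -92.19963182535317 len 0.050466079919046114
hub est [ 0.53261453 -0.10568224]
```

Rereading the data: the earlier 4.5 N was the way out of the first click at post ≈ -46°, which agrees with the bump positions in the picture. The next click, the one just before the pointer, should be at post ≈ -106°. I'll ease in there.

Request:
arm_command:
  rows: "0.75 0 -1.22 0 0 0 1;0.75 0 -1.22 0 0 0 1;0.75 0 0 0 0 0 0"

```text
time_s: 9.52
position: [0.5226, -0.1756, 0.0734]
tool_rot: [[0.128, 0.992, 0.001], [0.992, -0.128, -0.0], [0.0, 0.001, -1.0]]
ft_force: [4.9, 1.1, -1.3]
grip_width: 0.0217
```

Request:
arm_command:
  rows: "0.75 0 -1.22 0 0 0 1;0.75 0 -1.22 0 0 0 1;0.75 0 0 0 0 0 0"

```text
time_s: 9.77
position: [0.5195, -0.1753, 0.0734]
tool_rot: [[0.163, 0.987, -0.0], [0.987, -0.163, 0.0], [-0.0, -0.0, -1.0]]
ft_force: [2.7, 1.1, -0.7]
grip_width: 0.0212
```

Request:
arm_command:
  rows: "0.75 0 -1.22 0 0 0 1;0.75 0 0 0 0 0 0"

```text
time_s: 9.93
position: [0.5181, -0.1753, 0.0733]
tool_rot: [[0.181, 0.984, -0.001], [0.984, -0.181, -0.0], [-0.0, -0.001, -1.0]]
ft_force: [0.8, -0.2, 0.3]
grip_width: 0.0212
```

Request:
arm_command:
  rows: "0.75 0 -1.22 0 0 0 1;0.75 0 0 0 0 0 0"

```text
time_s: 10.1
position: [0.5167, -0.175, 0.0732]
tool_rot: [[0.198, 0.98, -0.001], [0.98, -0.198, 0.0], [-0.0, -0.001, -1.0]]
ft_force: [0.1, -0.8, -0.7]
grip_width: 0.021
```

```bash
python3 -c "
from h import *
look('w3')"
```

```text
10.1 [ 0.51670869 -0.17502027  0.07322715] [ 0.07342672 -0.83857585 -0.6960599 ] tool -102.66975807177005 0.06971786390723764
tips [('g', array([ 0.5379, -0.0725])), ('b', array([ 0.5587, -0.127 ])), ('b', array([ 0.5011, -0.1176]))]
red world deg -99.17497555563305 len 0.050441992906595914
hub est [ 0.53258065 -0.1057136 ]
```

View pics/w3.png

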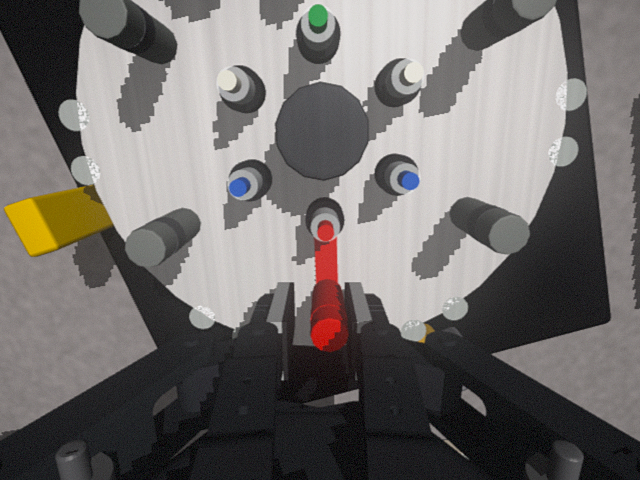

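The roller at (427,333) sits between the rim bumps at (413,331) and (455,308), closer to the one already passed. I'll compute the offset from the middle of the gap.

```bash
python3 - <<'E'
from h import *
m=eyes.camera_model('wrist'); C=np.array([.5325,-.1058])
for n,u,v,z in(('b1',413,331,.045),('b2',455,308,.045),('L1',74,115,.045),('L2',86,171,.045),('R1',571,95,.045),('R2',563,151,.045),('roller',428,335,.04),('red',329,334,.084)):
    d=onz('wrist',u,v,z,m)[:2]-C; print(n,d,np.degrees(np.arctan2(d[1],d[0])),np.linalg.norm(d))
E
```

```text
b1 [ 0.025203   -0.09721575] -75.46614357167059 0.1004295433138522
b2 [ 0.04598907 -0.08912992] -62.70726284754324 0.10029525014092698
L1 [-0.09624858  0.02676983] 164.45703679048992 0.09990201405602232
L2 [-0.09974536  0.004744  ] 177.2769996274596 0.09985810962307974
R1 [ 0.10023551 -0.00524499] -2.9953668298622764 0.10037264733345413
R2 [ 0.09673101 -0.02660534] -15.378627932654043 0.1003231366712404
roller [ 0.03303294 -0.10400663] -72.37993431176918 0.10912632749134797
red [-0.01095193 -0.06808287] -99.13841283706671 0.06895811564037083
```

Request:
arm_command:
  rows: "0.75 0 -1.22 0 0 0 1;0.75 0 0 0 0 0 0"

```text
time_s: 10.32
position: [0.5157, -0.1747, 0.0732]
tool_rot: [[0.216, 0.976, -0.001], [0.976, -0.216, 0.0], [0.0, -0.001, -1.0]]
ft_force: [0.7, 0.4, 0.5]
grip_width: 0.0214
```

Request:
arm_command:
  rows: "0.75 0 -1.22 0 0 0 1;0.75 0 0 0 0 0 0"

```text
time_s: 10.48
position: [0.5146, -0.1744, 0.0733]
tool_rot: [[0.232, 0.973, -0.0], [0.973, -0.232, 0.0], [0.0, -0.0, -1.0]]
ft_force: [-0.8, -0.2, 0.0]
grip_width: 0.0212
```

```bash
python3 -c "
from h import *
look('w4')"
```

```text
10.4833 [ 0.51456364 -0.17443378  0.0732854 ] [-0.77244592 -0.20266801  0.02148387] tool -104.49744822891529 0.06965156596094255
tips [('g', array([ 0.541 , -0.0731])), ('b', array([ 0.5002, -0.1146])), ('b', array([ 0.5566, -0.1294]))]
red world deg -104.47248067378187 len 0.05050267459065817
hub est [ 0.53258418 -0.10570444]
```

Request:
arm_command:
  rows: "0.75 0 0 0 0 0 0;0.75 0 0 0 0 0 0;0.75 0 0 0 0 0 0;0.75 0 0 0 0 0 0;0.75 0 0 0 0 0 0"

```text
time_s: 10.95
position: [0.5149, -0.1745, 0.0733]
tool_rot: [[0.231, 0.973, -0.0], [0.973, -0.231, -0.0], [-0.0, 0.0, -1.0]]
ft_force: [0.4, 0.1, 0.5]
grip_width: 0.0213
```

```bash
python3 -c "
from h import *
look('w5')"
```

```text
10.95 [ 0.51485582 -0.1744894   0.0733372 ] [0.4104638  0.09740214 0.4682108 ] tool -104.2532323264836 0.06963290884471132
tips [('g', array([ 0.541 , -0.0731])), ('b', array([ 0.5002, -0.1146])), ('b', array([ 0.5565, -0.1293]))]
red world deg -104.49557704225259 len 0.05046548252522175
hub est [ 0.53258114 -0.10569173]
```

Step 1 is met: the disc is at rest at -104.5° with no force on the tool. Now the last sixth, with the click expected at -164.5°.

Request:
arm_command:
  rows: "0.75 0 -2.44 0 0 0 2;0.75 0 -2.44 0 0 0 2;0.75 0.1 -2.44 0 0 0 2;0.75 0 -2.44 0 0 0 2;0.75 0.1 -2.44 0 0 0 2"

```text
time_s: 11.42
position: [0.5039, -0.1709, 0.0734]
tool_rot: [[0.398, 0.917, 0.002], [0.917, -0.398, -0.001], [0.0, 0.002, -1.0]]
ft_force: [1.5, -0.3, -1.8]
grip_width: 0.0215
```

Request:
arm_command:
  rows: "0.75 0 -2.44 0 0 0 2;0.75 0 -2.44 0 0 0 2;0.75 0.1 -2.44 0 0 0 2;0.75 0 -2.44 0 0 0 2;0.75 0.1 -2.44 0 0 0 2"

```text
time_s: 11.83
position: [0.4924, -0.1649, 0.0733]
tool_rot: [[0.552, 0.834, -0.0], [0.834, -0.552, -0.0], [-0.0, 0.0, -1.0]]
ft_force: [0.1, -0.2, 0.1]
grip_width: 0.0211
```

Request:
arm_command:
  rows: "0.75 0.1 -2.44 0 0 0 2;0.75 0 -2.44 0 0 0 2;0.75 0.1 -2.44 0 0 0 2;0.75 0 -2.44 0 0 0 2;0.75 0.1 -2.44 0 0 0 2"

```text
time_s: 12.25
position: [0.4832, -0.1574, 0.0734]
tool_rot: [[0.688, 0.726, 0.001], [0.726, -0.688, -0.0], [0.0, 0.001, -1.0]]
ft_force: [1.7, -0.8, -0.6]
grip_width: 0.0214
```

Request:
arm_command:
  rows: "0.75 0.1 -2.44 0 0 0 2;0.75 0 -2.44 0 0 0 2;0.75 0.1 -2.44 0 0 0 2;0.75 0 -2.44 0 0 0 2;0.75 0.1 -2.44 0 0 0 2"

```text
time_s: 12.67
position: [0.4751, -0.1483, 0.0734]
tool_rot: [[0.804, 0.595, 0.001], [0.595, -0.804, -0.001], [0.0, 0.001, -1.0]]
ft_force: [0.7, -1.9, 0.4]
grip_width: 0.0215
```

Request:
arm_command:
  rows: "0.75 0 -2.44 0 0 0 2;0.75 0 -2.44 0 0 0 2;0.75 0.1 -2.44 0 0 0 2;0.75 0 -2.44 0 0 0 2;0.75 0 0 0 0 0 0"

```text
time_s: 13.08
position: [0.4696, -0.1397, 0.0734]
tool_rot: [[0.878, 0.478, -0.0], [0.478, -0.878, 0.0], [-0.0, -0.0, -1.0]]
ft_force: [0.7, -0.4, 0.1]
grip_width: 0.0216
```

```bash
python3 -c "
from h import *
look('w6')"
```

```text
13.0833 [ 0.46955996 -0.13968024  0.07336351] [ 0.66542326 -0.41602308  0.05893317] tool -152.3730721282487 0.07047522057307277
tips [('g', array([ 0.5614, -0.0883])), ('b', array([ 0.5331, -0.1393])), ('b', array([ 0.5031, -0.0894]))]
red world deg -148.9742834813941 len 0.05054069963613806
hub est [ 0.53255802 -0.1057086 ]
```

Request:
arm_command:
  rows: "0.75 0 -1.22 0 0 0 1;0.75 0 -1.22 0 0 0 1;0.75 0 -1.22 0 0 0 1;0.75 0 -1.22 0 0 0 1;0.75 0 0 0 0 0 0"

```text
time_s: 13.55
position: [0.4681, -0.1363, 0.0734]
tool_rot: [[0.91, 0.415, 0.002], [0.415, -0.91, -0.002], [0.001, 0.002, -1.0]]
ft_force: [1.8, -4.8, -2.0]
grip_width: 0.0219
```

Request:
arm_command:
  rows: "0.75 0 -1.22 0 0 0 1;0.75 0 -1.22 0 0 0 1;0.75 0 0 0 0 0 0"

```text
time_s: 13.8
position: [0.4671, -0.134, 0.0735]
tool_rot: [[0.924, 0.383, 0.002], [0.383, -0.924, -0.001], [0.001, 0.002, -1.0]]
ft_force: [2.3, -4.0, -1.4]
grip_width: 0.0216
```

Request:
arm_command:
  rows: "0.75 0 -1.22 0 0 0 1;0.75 0 -1.22 0 0 0 1;0.75 0 0 0 0 0 0"

```text
time_s: 14.05
position: [0.4657, -0.131, 0.0734]
tool_rot: [[0.936, 0.351, 0.001], [0.351, -0.936, -0.0], [0.0, 0.0, -1.0]]
ft_force: [2.3, -2.4, -0.1]
grip_width: 0.021
```

```bash
python3 -c "
from h import *
look('w7')"
```

```text
14.05 [ 0.46570284 -0.13104862  0.07343174] [ 2.28608862 -2.44984718 -0.14044362] tool -160.0622763520806 0.07052410940647685
tips [('g', array([ 0.5634, -0.0923])), ('b', array([ 0.5288, -0.1391])), ('b', array([ 0.5055, -0.0857]))]
red world deg -156.4871734718607 len 0.050451141357684144
hub est [ 0.53257397 -0.10570681]
```

Request:
arm_command:
  rows: "0.75 0 -1.22 0 0 0 1;0.75 0 0 0 0 0 0"

```text
time_s: 14.27
position: [0.4649, -0.1296, 0.0733]
tool_rot: [[0.942, 0.335, -0.0], [0.335, -0.942, 0.0], [-0.0, -0.001, -1.0]]
ft_force: [0.6, -1.3, 0.7]
grip_width: 0.0216
```

Request:
arm_command:
  rows: "0.75 0 -1.22 0 0 0 1;0.75 0 0 0 0 0 0"

```text
time_s: 14.43
position: [0.4643, -0.1283, 0.0732]
tool_rot: [[0.948, 0.318, -0.001], [0.318, -0.948, 0.001], [-0.001, -0.001, -1.0]]
ft_force: [0.1, -0.5, 0.9]
grip_width: 0.0214
```

Request:
arm_command:
  rows: "0.75 0 -1.22 0 0 0 1;0.75 0 0 0 0 0 0"

```text
time_s: 14.6
position: [0.4639, -0.1272, 0.0732]
tool_rot: [[0.953, 0.302, -0.001], [0.302, -0.953, 0.001], [-0.001, -0.001, -1.0]]
ft_force: [0.1, 0.4, 1.1]
grip_width: 0.0214
```

```bash
python3 -c "
from h import *
look('w8')"
```

```text
14.6 [ 0.46386696 -0.12718034  0.0731657 ] [0.07178075 0.41527249 1.08447278] tool -163.5012219893012 0.07105882942076028
tips [('g', array([ 0.5646, -0.0953])), ('b', array([ 0.5256, -0.1385])), ('b', array([ 0.5075, -0.0832]))]
red world deg -162.06764934262065 len 0.050482941262001056
hub est [ 0.53256396 -0.10567969]
```

Request:
arm_command:
  rows: "0.75 0 0 0 0 0 0;0.75 0 0 0 0 0 0;0.75 0 0 0 0 0 0;0.75 0 0 0 0 0 0"

```text
time_s: 14.98
position: [0.4643, -0.1276, 0.0733]
tool_rot: [[0.953, 0.303, -0.0], [0.303, -0.953, 0.0], [-0.0, -0.0, -1.0]]
ft_force: [-0.8, -0.2, 0.3]
grip_width: 0.0211
```

```bash
python3 -c "
from h import *
look('w9')"
```

```text
14.9833 [ 0.46430526 -0.12763689  0.07330148] [-0.82408816 -0.15856666  0.33392908] tool -163.04603809444743 0.07077046386346045
tips [('g', array([ 0.565 , -0.0967])), ('b', array([ 0.5086, -0.0821])), ('b', array([ 0.5241, -0.1382]))]
red world deg -164.56155316305745 len 0.05050471866275112
hub est [ 0.53255706 -0.1056961 ]
```

Step 2 is met: the disc is in the click at -164.56°, exactly 60° on from the last one. Next I'll centre on the post, open the fingers and rise.

Request:
arm_command:
  rows: "0.75 0 -1 0 0 0 0;0.7 0 -1 0 0 0 0;0.6 0 -0.5 0 0 0 0;0.6 0 0 0 0 0 0;0.6 0 0 0 0 0 0"

```text
time_s: 15.45
position: [0.4636, -0.1252, 0.0733]
tool_rot: [[0.953, 0.303, 0.0], [0.303, -0.953, 0.0], [0.0, -0.0, -1.0]]
ft_force: [-0.5, -0.4, 0.6]
grip_width: 0.0342
```

Request:
arm_command:
  rows: "0.6 0 0 -8 0 0 0;0.6 0 0 -12 0 0 0;0.6 0 0 -20 0 0 0;0.6 0 0 -30 0 0 0;0.6 0 0 -30 0 0 0"

```text
time_s: 15.87
position: [0.4632, -0.1251, 0.1748]
tool_rot: [[0.953, 0.303, -0.001], [0.303, -0.953, 0.001], [-0.001, -0.001, -1.0]]
ft_force: [0.9, 0.1, -0.7]
grip_width: 0.034
```

Request:
arm_command:
  rows: "1 0 0 -20 0 0 0;1 0 0 0 0 0 0;1 0 0 0 0 0 0;1 0 0 0 0 0 0;1 0 0 0 0 0 0"

```text
time_s: 16.28
position: [0.4631, -0.125, 0.1924]
tool_rot: [[0.953, 0.303, -0.002], [0.303, -0.953, 0.001], [-0.001, -0.002, -1.0]]
ft_force: [-0.3, 0.4, -0.4]
grip_width: 0.0002
```

```bash
python3 - <<'E'
from h import *
look('w10')
m=eyes.camera_model('wrist'); im=cv2.imread('pics/w10.png')[:,:,::-1].copy()
c,s,_=blob(im,blu,(0,0,640,480)); print('lock',c,s,onz('wrist',*c,.103,m))
T=snap('top','t10')
try:
    c,s,_=blob(T,blu,(315,275,340,300)); print('lock top',c,s,onz('top',*c,.103))
except Exception as e: print(e)
o=readout.observe(); print(o['tool_rot'],o['q'],o['grip_width'])
E
```

```text
16.2833 [ 0.46311891 -0.12504216  0.19242232] [-0.3093863   0.38823202 -0.43240354] tool -165.32214405931225 0.07120480457376048
tips [('g', array([ 0.5651, -0.0968])), ('b', array([ 0.5087, -0.0822])), ('b', array([ 0.5241, -0.1383]))]
red world deg -164.57620934498993 len 0.05051905960157175
hub est [ 0.53264037 -0.10580062]
lock [161.01987952  97.54578313] [ 139   75   45   47 1660] [ 0.523259   -0.01320914  0.103     ]
lock top [327.25477707 288.11464968] [321 282  14  14 157] [ 0.52142053 -0.01335134  0.103     ]
[[ 9.53060437e-01  3.02775229e-01 -1.72195226e-03]
 [ 3.02777082e-01 -9.53060943e-01  9.36559552e-04]
 [-1.35755841e-03 -1.41396553e-03 -9.99998079e-01]] [-2.92879491e+01  1.79115032e+01  9.04368723e+01 -1.54048511e-03
  7.17639245e+01  4.30880950e+01] 2.3868868717746894e-05
```

View pics/w10.png

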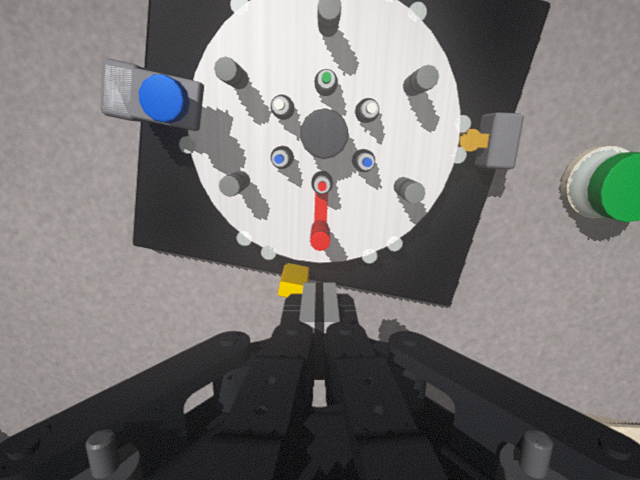

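The roller (470,140) sits midway between its two bumps and the disc hasn't moved. The lock button is at (0.5226, -0.0132), so I'll go above it.

Request:
arm_command:
  rows: "1 18.1 -17.7 0 0 0 0;1 18.1 -17.7 0 0 0 0;1 18.1 -17.7 0 0 0 0;1 18.1 -17.7 0 0 0 0;1 18.2 -17.7 0 0 0 0"

```text
time_s: 16.8
position: [0.5234, -0.0123, 0.1927]
tool_rot: [[0.953, 0.303, -0.001], [0.303, -0.953, 0.0], [-0.001, -0.001, -1.0]]
ft_force: [-0.3, -0.6, -0.0]
grip_width: 0.0003
```

Request:
arm_command:
  rows: "1 0 0 20 0 0 0;1 0 0 20 0 0 0;1 0 0 15 0 0 0;1 0 0 8 0 0 0;1 0 0 0 0 0 0"

```text
time_s: 17.22
position: [0.5223, -0.0133, 0.1285]
tool_rot: [[0.953, 0.303, -0.004], [0.303, -0.953, 0.001], [-0.003, -0.002, -1.0]]
ft_force: [-0.3, -0.2, 0.6]
grip_width: 0.0001
```

Request:
arm_command:
  rows: "1 0 0 2 0 0 0;1 0 0 2 0 0 0;1 0 0 2 0 0 0;1 0 0 2 0 0 0;1 0 0 0 0 0 0"

```text
time_s: 17.63
position: [0.5231, -0.0135, 0.1223]
tool_rot: [[0.953, 0.303, 0.0], [0.303, -0.953, -0.0], [0.0, 0.0, -1.0]]
ft_force: [-0.5, -0.6, -0.1]
grip_width: -0.0002
```

Request:
arm_command:
  rows: "1 0 0 1.5 0 0 0;1 0 0 1.5 0 0 0;1 0 0 0 0 0 0"

```text
time_s: 17.88
position: [0.5232, -0.0135, 0.1193]
tool_rot: [[0.953, 0.303, 0.0], [0.303, -0.953, -0.0], [0.0, 0.0, -1.0]]
ft_force: [0.5, -0.4, 0.3]
grip_width: 0.0003
```

Request:
arm_command:
  rows: "1 0 0 1.5 0 0 0;1 0 0 1.5 0 0 0;1 0 0 0 0 0 0"

```text
time_s: 18.13
position: [0.5231, -0.0135, 0.1162]
tool_rot: [[0.953, 0.303, 0.0], [0.303, -0.953, 0.0], [0.0, -0.0, -1.0]]
ft_force: [-0.1, 0.4, 0.4]
grip_width: -0.0002
```

Request:
arm_command:
  rows: "1 0 0 1 0 0 0;1 0 0 1 0 0 0;1 0 0 0 0 0 0"

```text
time_s: 18.38
position: [0.5231, -0.0135, 0.1142]
tool_rot: [[0.953, 0.303, -0.0], [0.303, -0.953, 0.0], [-0.0, -0.0, -1.0]]
ft_force: [-0.5, -0.3, 0.1]
grip_width: -0.0001
```

Request:
arm_command:
  rows: "1 0 0 1 0 0 0"

```text
time_s: 18.47
position: [0.5231, -0.0135, 0.1134]
tool_rot: [[0.953, 0.303, -0.0], [0.303, -0.953, -0.0], [-0.0, 0.0, -1.0]]
ft_force: [-0.0, -0.4, 2.7]
grip_width: 0.0001
```

Request:
arm_command:
  rows: "1 0 0 1 0 0 0"

```text
time_s: 18.55
position: [0.5231, -0.0135, 0.1123]
tool_rot: [[0.953, 0.303, 0.0], [0.303, -0.953, 0.0], [0.0, -0.0, -1.0]]
ft_force: [0.2, -1.3, 1.8]
grip_width: -0.0002
```

```bash
python3 - <<'E'
from h import *
S=snap('scene','s11'); o=readout.observe(); print(o['position'],o['ft_force'])
p=proj('scene',np.array([.5226,-.0132,.1])); print(p); x,y=p.astype(int)
cv2.imwrite('pics/v11.png',cv2.resize(S[y-60:y+60,x-80:x+80],(800,600),interpolation=cv2.INTER_CUBIC)[:,:,::-1])
E
```

```text
[ 0.52312598 -0.01346982  0.11213163] [-0.1850745  -0.27849596  1.09813112]
[290.6284522  215.56322498]
```

View pics/v11.png

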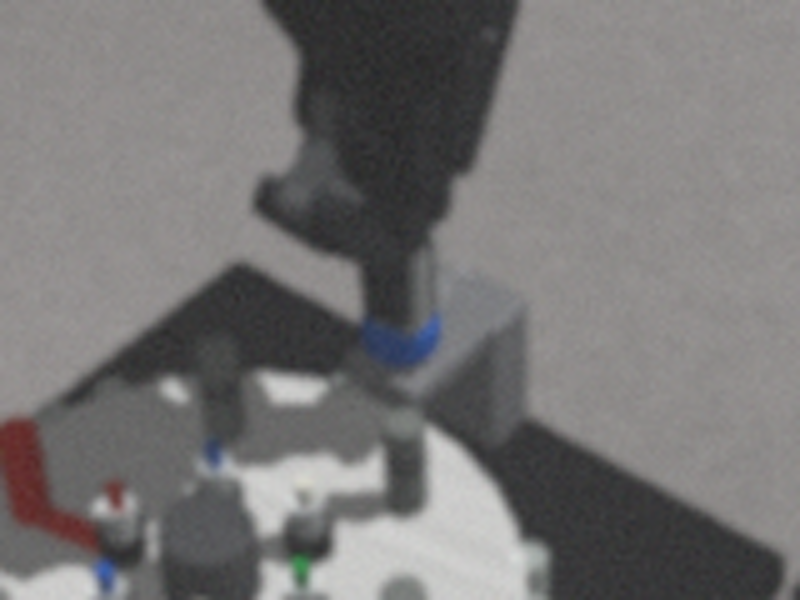

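The fingers are centred on the button (400,330 in the crop) and it takes about 2.5 N while moving. I'll keep pressing until the pad force rises.

Request:
arm_command:
  rows: "1 0 0 1 0 0 0"

```text
time_s: 18.68
position: [0.5231, -0.0135, 0.1113]
tool_rot: [[0.953, 0.303, 0.0], [0.303, -0.953, -0.0], [0.0, 0.0, -1.0]]
ft_force: [-0.3, -0.3, 2.1]
grip_width: 0.0
```

Request:
arm_command:
  rows: "1 0 0 1 0 0 0"

```text
time_s: 18.77
position: [0.5231, -0.0135, 0.1103]
tool_rot: [[0.953, 0.303, 0.0], [0.303, -0.953, -0.0], [0.0, 0.0, -1.0]]
ft_force: [-0.3, 1.1, 1.9]
grip_width: 0.0001
```

Request:
arm_command:
  rows: "1 0 0 0.7 0 0 0"

```text
time_s: 18.85
position: [0.5231, -0.0135, 0.1095]
tool_rot: [[0.953, 0.303, 0.0], [0.303, -0.953, 0.0], [0.0, -0.0, -1.0]]
ft_force: [-0.8, 0.5, 2.3]
grip_width: -0.0001
```

Request:
arm_command:
  rows: "1 0 0 0.5 0 0 0"

```text
time_s: 18.93
position: [0.5231, -0.0135, 0.1091]
tool_rot: [[0.953, 0.303, -0.0], [0.303, -0.953, -0.0], [-0.0, -0.0, -1.0]]
ft_force: [-1.9, 0.1, 4.8]
grip_width: -0.0001
```

Pad contact is starting at about 0.1093.

Request:
arm_command:
  rows: "1 0 0 0.5 0 0 0"

```text
time_s: 19.02
position: [0.5231, -0.0135, 0.1088]
tool_rot: [[0.953, 0.303, 0.0], [0.303, -0.953, -0.0], [0.0, 0.0, -1.0]]
ft_force: [-1.8, 0.1, 6.2]
grip_width: 0.0003
```

Request:
arm_command:
  rows: "1 0 0 0.5 0 0 0"

```text
time_s: 19.1
position: [0.5232, -0.0135, 0.1085]
tool_rot: [[0.953, 0.303, 0.0], [0.303, -0.953, -0.0], [0.0, 0.0, -1.0]]
ft_force: [-2.4, 0.8, 7.7]
grip_width: 0.0
```

Request:
arm_command:
  rows: "1 0 0 0.3 0 0 0;1 0 0 0 0 0 0"

```text
time_s: 19.27
position: [0.5232, -0.0135, 0.1083]
tool_rot: [[0.953, 0.303, 0.0], [0.303, -0.953, -0.0], [0.0, 0.0, -1.0]]
ft_force: [-1.3, 1.0, 6.9]
grip_width: 0.0002
```

The pad is compressed, with the force rising at about 6 N/mm as specified. Lifting clear and checking.

Request:
arm_command:
  rows: "1 0 0 -1 0 0 0;1 0 0 -5 0 0 0;1 0 0 -20 0 0 0;1 0 0 -30 0 0 0;1 0 0 -30 0 0 0"

```text
time_s: 19.68
position: [0.5226, -0.0134, 0.1945]
tool_rot: [[0.953, 0.303, -0.002], [0.303, -0.953, 0.001], [-0.002, -0.001, -1.0]]
ft_force: [0.6, -1.0, 0.3]
grip_width: -0.0
```

Request:
arm_command:
  rows: "1 -20 30 0 0 0 0;1 -25 30 0 0 0 0;1 -25 28 0 0 0 0;1 -25 0 0 0 0 0;1 0 0 0 0 0 0"

```text
time_s: 20.1
position: [0.4564, -0.1277, 0.1937]
tool_rot: [[0.954, 0.299, -0.002], [0.299, -0.954, 0.0], [-0.002, -0.001, -1.0]]
ft_force: [0.5, 0.3, 0.3]
grip_width: -0.0001
```

```bash
python3 - <<'E'
from h import *
look('w12'); m=eyes.camera_model('wrist'); im=cv2.imread('pics/w12.png')[:,:,::-1].copy()
S=snap('scene','s12'); T=snap('top','t12')
b,sb,_=blob(S,blu,(275,203,305,230)); print('scene',b,sb,'expect',proj('scene',np.array([.5226,-.0132,.092]))-proj('scene',np.array([.5226,-.0132,.103])),'moved',b-[289.87,215.18])
c,s,_=blob(im,blu,(0,0,640,480)); print('wrist lock',c,s,onz('wrist',*c,.092,m),tri(ray('wrist',*c,m),ray('scene',*b)))
cv2.imwrite('pics/v12.png',np.hstack([cv2.resize(T[170:380,280:530],(400,336)),cv2.resize(S[200:380,130:370],(400,336))])[:,:,::-1])
E
```

```text
20.1 [ 0.45635094 -0.12772483  0.19373779] [0.47853176 0.275269   0.30301766] tool -164.67915102179248 0.07843658769451378
tips [('g', array([ 0.565 , -0.0968])), ('b', array([ 0.5085, -0.0821])), ('b', array([ 0.524 , -0.1384]))]
red world deg -164.57181661920163 len 0.05058672867155731
hub est [ 0.5325298  -0.10577697]
scene [289.88679245 220.18867925] [283 216  14   9 106] expect [0.20868598 5.06082512] moved [0.01679245 5.00867925]
wrist lock [166.85874587  87.20990099] [ 146   65   43   46 1515] [ 0.52470776 -0.01221537  0.092     ] (array([ 0.52407133, -0.01445161,  0.09297273]), np.float64(0.0036236279893579293))
```

View pics/v12.png

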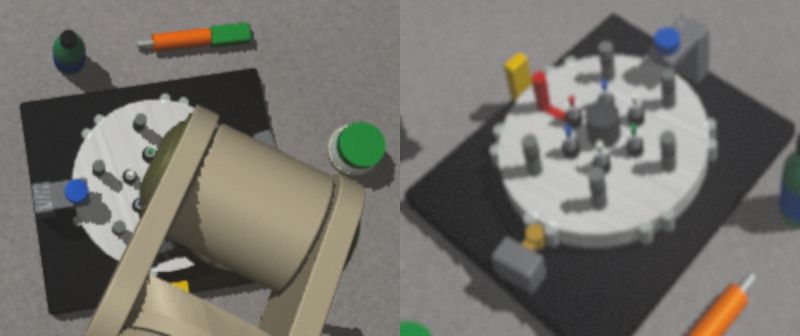

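The button's image has dropped 5.0 px, against 5.06 px expected for 11 mm of travel. The red post is at the pointer, the roller is in its gap, the bystanders are where they were, and the arm is clear. Handing in.

```bash
python3 -c "
from rig import env; print(env.close_job())"
```

```text
the job is handed in; nothing more can be done
None
```

The carousel is locked with its red post in the click at the pointer. I handed the job in at about 20 s of the 72 s allowed; no verdict was given.

- **How it was turned:** I straddled the red post loosely with the fingers and led it clockwise about 163°. It rested about 0.5 s in the click before the last one, then eased over the bump into the final click. Then I pressed the button with closed fingertips until the brake pad pushed back, and moved clear.
- **Disc:** the two clicks were at -104.5° and -164.6° (world angle of the red post), 60° apart. The last one is about 6° before the pointer, inside the allowed 0.26 rad. The angle did not change when I released the post or pressed the button.
- **Button:** it dropped about 11 mm (5.0 px in the scene image against 5.06 px expected). The pad pushed back at about 5–6 N/mm. A rougher check across two views gave its top at 93 mm, where 92 mm is fully down; its rays missed each other by 3.6 mm.
- **Forces:** the highest readings were about 5.5 N on the post and 8 N on the button, against a 25 N limit, but I only read the force between moves.
- **Bystanders:** the bottle, jar and machine look unmoved in the final picture; I did not measure them.
- **Misjudged on the way:** I first took the way out of the first click for the way in, so the disc ran through that click. No stop was needed there, and I corrected this before the next click.

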